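# Scrape the mosaic chips off the chopping board

## Task

Loose mosaic chips have fallen on the chopping board: take the bamboo scraper block and sweep all five off the board into the steel crumb tray at its side, touching the chips with the scraper only. Then stand the scraper upright on the marble again, where it stood before, and leave the mortar, sugar bowl and saucer where they are.

Things in the scene. Friction and masses are not known exactly. Their poses are not given: they have to be found in the camera images.
- board: Fixed dark wooden chopping board, 200 (its x) x 220 (its y) x 40 mm high, its flat top 40 mm above the marble shelf. Origin: centre of its underside, on the marble.
- tray: Fixed open steel crumb tray, 220 (its x) x 90 (its y) x 32 mm high, walls and floor 3 mm, axes parallel to the board's. It lies against one of the board's two y sides (2 mm gap), on either the +y or the -y side. Origin: centre of its underside.
- case: Fixed closed flat plywood case, 220 (its x) x 90 (its y) x 26 mm high, with a 4 mm brass catch on its top (30 mm over the marble); it lies against the board's other y side, away from the tray. Origin: centre of its underside.
- scraper: Loose bamboo scraper block, 0.14 kg, standing upright on the marble: a foot 100 (its x) x 26 (its y) x 28 mm high, and on it a centred upright grip block 60 (x) x 20 (y) mm that reaches from 28 to 86 mm height. Grip it across the 20 mm. Origin: centre of its underside; z is up.
- chip0: Loose white glazed mosaic chip, 24 x 24 x 8 mm, 12 g, lying flat on the chopping board at the start. Origin: centre of its underside.
- chip1: Loose white glazed mosaic chip, 28 x 20 x 8 mm, 12 g, lying flat on the chopping board at the start. Origin: centre of its underside.
- chip2: Loose white glazed mosaic chip, 22 x 22 x 8 mm, 12 g, lying flat on the chopping board at the start. Origin: centre of its underside.
- chip3: Loose white glazed mosaic chip, 26 x 22 x 8 mm, 12 g, lying flat on the chopping board at the start. Origin: centre of its underside.
- chip4: Loose white glazed mosaic chip, 24 x 20 x 8 mm, 12 g, lying flat on the chopping board at the start. Origin: centre of its underside.
- mortar: Bystander: small open marble mortar, 92 mm across, 70 mm high, on the marble behind the board. Origin: centre of its underside.
- sugar_bowl: Bystander: round stainless steel sugar bowl, lid shut, 86 mm across, 80 mm high, on the other side of the work from the scraper. Origin: centre of its underside.
- saucer: Bystander: green melamine saucer, 124 mm across, 16 mm high, on the marble behind the board. Origin: centre of its underside.

How it is judged:
By the outcome, as a careful person would: the job done as asked, in the order asked, and still so for the second after the job is handed in, with the robot touching nothing.
It also fails if it takes over 64 s, if anything falls off the work surface, if the arm or the gripper's body presses on something with over 40 N, if the wrist force passes 120 N, or if a joint passes its speed limit or range.

## Robot

A 6-joint arm with a two-finger parallel gripper is mounted at the origin on the work surface. World frame = base frame: x ahead of the robot, y to its left, z up, the work surface at z = 0. Lengths are in m, angles in degrees, forces in N, time in s.
With the tool pointing down it reaches from about 0.4 to 0.825 m from the base axis. Payload 7 kg.
Tool frame: the origin (TCP) lies midway between the tips of the shut fingers; the grasp point (between the pads) lies 19 mm behind it; z points along the fingers, y is the direction in which the jaws open and shut (so a half turn about z gives the same grasp; the last joint's range is limited). The gripper opens to 88 mm and grips with 3 to 60 N. Pads are 19 mm wide; open, the fingers measure 130 mm over their backs; the gripper's body (78 mm by 193 mm) begins 47 mm behind the grasp point.
Start: joints at [-49.784, 20.546, 0.682, 0, -70.136, -16.507], TCP at [0.271, -0.618, 0.227] pointing down, gripper open.
Joint ranges: [-176.03, 176.03], [-82.01, 121.73], [-58.28, 71.71], [-173.87, 95.51], [-174.79, -0.11], [-173.66, 173.66]. Speed limits (degrees/s): [136.94, 136.94, 172.46, 180, 180, 180].

## Interface

Orientations are given as a 3x3 rotation matrix whose columns are the frame's x, y, z axes.
In Python, from rig import robot gives the robot as it stands. Calls block until the motion is done:
- robot.goto(position, orientation): joint-space move of the TCP to a pose.
- robot.servo_line(position, ori=None, speed=0.15): straight line of the TCP; ori=None keeps the orientation; speed is the mean speed in m/s.
- robot.movej(angles): joint-space move.
- robot.move_gripper(opening): opening from 0.0 (shut) to 1.0 (fully open); the grip force is fixed at half the most; returns when the fingers have stopped.
- robot.dwell(seconds).
- robot.ik(position, orientation): joint angles nearest the present ones, or None.
- robot.grab_frame(name): name is "scene" or "top" or "wrist"; returns (picture, depth): 384x512x3 uint8, red, green, blue; 384x512 float32, m along the optical axis (not along the pixel's ray), 0 where there is no reading.
- robot.camera_info(name): a dict with "vfov" (degrees; the focal length in pixels is half the picture's height over the tangent of half this angle, whatever the lens; pixels are square), "cx", "cy" (the principal point, pixels), "view" (4x4, takes a point from world to camera coordinates); the wrist camera has in their place "T_tool_cam" (4x4, takes a point from camera to tool coordinates, whose origin is the TCP and whose axes are the flange's). Camera axes: x right, y down, z forward; pixel columns grow to the right and rows downward; lengths in m; the calibration is good to about 2 mm. A picture is of the moment at which its call begins: read the wrist's pose just before it. camera_info takes no time and is no camera call.
A pose or a line that the arm cannot do raises robot.Unreachable and nothing moves.
- robot.job_done(): hands the job in, once; it reports no verdict.
Readings, each from a call of its own:
- robot.read_t(): time.
- robot.read_qpos(): joint angles.
- robot.read_qvel(): joint speeds.
- robot.read_effort(): joint torques, N m.
- robot.read_position(): TCP position.
- robot.read_tcp_rot(): TCP orientation.
- robot.read_force(): force on the tool from outside, world axes, zero at the start.
- robot.read_ft_torque(): the same for the moment, N m.
- robot.read_grip_width(): opening from 0.0 (shut) to 1.0 (fully open).
Only numpy, scipy, OpenCV 4.12 (cv2) and the standard library are available. Lean on these libraries where they do the work, as an engineer would, in place of code of your own. Each camera call takes 0.05 s, during which the arm holds its last target.

## Working session

There is one attempt and no reset: what is moved stays moved. The work goes in short steps, each a Python script; the robot and the scene stay as the last script left them, time stands still between calls to the robot, and variables do not carry over. Pictures are saved under pics/ and viewed, and the job is handed in when it is done.

```bash
ls; mkdir -p pics
python3 - <<'E'
from rig import robot
import cv2,numpy as np
for n in("scene","top"):
    p,d=robot.grab_frame(n); cv2.imwrite(f"pics/{n}0.png",cv2.resize(p[:,:,::-1],None,fx=1.5,fy=1.5)); np.savez(f"{n}0.npz",p=p,d=d)
    print(robot.camera_info(n))
print(robot.read_t(),robot.read_tcp_rot(),robot.camera_info("wrist"))
E
```

```text
pics
{'vfov': 55.25486316792198, 'cx': 251.3376255575974, 'cy': 197.58628005046688, 'view': array([[-0.66679258,  0.74514695,  0.01198651,  0.40408176],
       [ 0.62762266,  0.57015369, -0.53010807, -0.37474501],
       [-0.40184256, -0.34594913, -0.84784536,  1.3447996 ],
       [ 0.        ,  0.        ,  0.        ,  1.        ]])}
{'vfov': 47.52457198626839, 'cx': 252.64465728477634, 'cy': 198.94794201975023, 'view': array([[-0.02337637, -0.99963369, -0.01363911,  0.03306917],
       [-0.99696707,  0.02432267, -0.07392611,  0.63451173],
       [ 0.07423077,  0.01186962, -0.99717045,  1.18277859],
       [ 0.        ,  0.        ,  0.        ,  1.        ]])}
0.1 [[-9.15644666e-01 -4.01987924e-01 -7.44389119e-04]
 [-4.01988583e-01  9.15643751e-01  1.30394608e-03]
 [ 1.57424666e-04  1.49318720e-03 -9.99998873e-01]] {'vfov': 69.73537985623742, 'cx': 257.5733570345771, 'cy': 196.00847823494124, 'T_tool_cam': array([[-7.39105855e-05, -9.63341431e-01, -2.68278365e-01,
         7.16092433e-02],
       [ 9.99999697e-01, -2.79064196e-04,  7.26571964e-04,
         2.46645911e-04],
       [-7.74803762e-04, -2.68278230e-01,  9.63341160e-01,
        -1.57638904e-01],
       [ 0.00000000e+00,  0.00000000e+00,  0.00000000e+00,
         1.00000000e+00]])}
```

View pics/scene0.png

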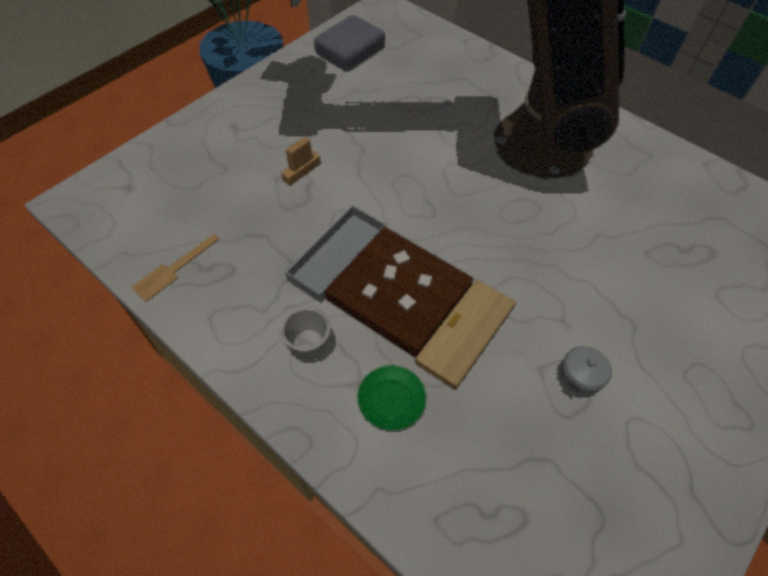

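View pics/top0.png

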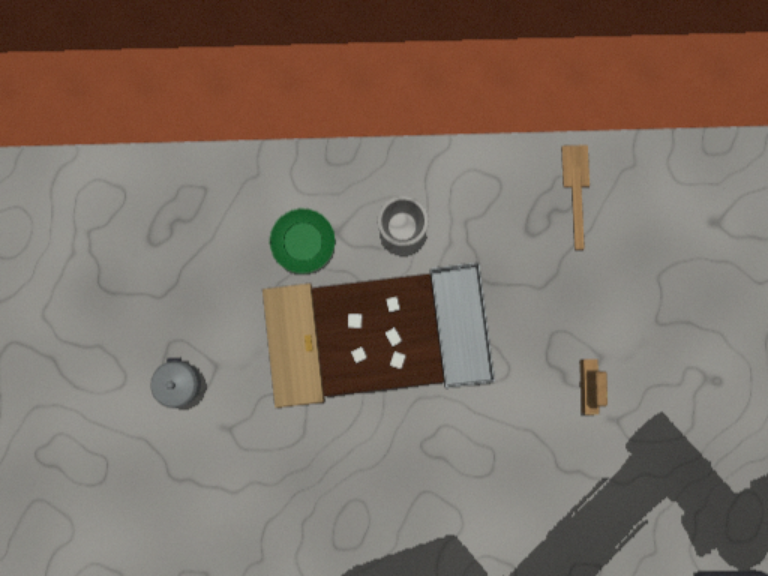

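The scene and top views show the tray on the board's -y side (top pixel ~462,325), the case on +y, five chips mid-board, and the scraper at about (592,388). Next I'll measure them.

```bash
cat > h.py <<'E'
import numpy as np,cv2
def cloud(d,ci,view=None):
    f=d.shape[0]/2/np.tan(np.radians(ci['vfov']/2))
    v,u=np.mgrid[:d.shape[0],:d.shape[1]]
    P=np.stack([(u-ci['cx'])*d/f,(v-ci['cy'])*d/f,d],-1)
    V=np.linalg.inv(ci['view'] if view is None else view)
    return P@V[:3,:3].T+V[:3,3]
def rect(m,P,z):
    (c,s,a)=cv2.minAreaRect((P[m][:,:2]*1000).astype(np.float32)); return np.round(c,1),np.round(s,1),round(a,1),m.sum(),'z',np.round(np.median(P[m][:,2])*1000,1)
E
python3 - <<'E'
from rig import robot
from h import *
for n in("top","scene"):
    D=np.load(n+'0.npz');p=D['p'].astype(int);d=D['d'];P=cloud(d,robot.camera_info(n))
    print(n)
    z=P[...,2];x=P[...,0];y=P[...,1]
    area=(x>0.3)&(x<0.75)&(y>-.45)&(y<.4)
    print('marble z',np.median(z[area&(abs(z)<.015)]))
    R,G,B=p[...,0],p[...,1],p[...,2]
    mask=(area&(p.min(-1)>150)&(z>.03)&(z<.06)).astype(np.uint8)
    k,L,S,C=cv2.connectedComponentsWithStats(mask)
    for i in range(1,k):
        if S[i,4]>15: print('white',C[i],*rect(L==i,P,0),(P[L==i].mean(0)*1000).round(1))
    k,L,S,C=cv2.connectedComponentsWithStats((area&(z>.012)).astype(np.uint8))
    for i in range(1,k):
        if S[i,4]>30: print('obj',C[i].round(),*rect(L==i,P,0))
    m=area&(R<90)&(z>.03)&(z<.048)&(R>G+15); print('board',*rect(m,P,0))
    for lo,hi in((.015,.04),(.07,.1)):
        m=(x>.3)&(x<.6)&(y<-.25)&(y>-.5)&(z>lo)&(z<hi); print('scr',lo,*rect(m,P,0))
E
```

```text
top
marble z -0.0004746304571014992
white [261.45454545 202.14545455] [624.3  -5.6] [21.8 18.5] 12.9 55 z 47.2 [624.1  -6.   47.1]
white [235.89189189 213.17567568] [596.3  63.7] [21.9 21.9] 88.5 74 z 47.1 [595.9  63.9  47.2]
white [261.8        224.07692308] [564.7  -5.5] [24.1 18.2] 25.3 65 z 47.4 [564.7  -5.5  47.2]
white [238.875      235.98214286] [534.4  57.3] [19.6 19.8] 17.6 56 z 47.9 [534.2  57.1  47.8]
white [264.66176471 239.5       ] [523.  -12.1] [19.7 23.8] 70.3 68 z 47.7 [523.1 -12.2  47.8]
obj [269. 159.] [657.4   2.6] [ 69.1 212.8] 71.5 116 z 68.3
obj [205. 174.] [667.3  78.4] [269.2  95.8] 51.2 116 z 14.9
obj [237. 224.] [570.8  24. ] [220.9 404.3] 5.5 8932 z 37.8
obj [120. 255.] [496.8 201.3] [ 88.7 397.5] 1.3 630 z 61.0
obj [395. 257.] [ 480.9 -185.3] [386.8  99.1] 85.5 537 z 47.5
board [ 563.9 -107.2] [500.7 220.7] 87.7 5332 z 39.3
scr 0.015 [ 466.9 -362.3] [28.  98.3] 87.9 235 z 26.9
scr 0.07 [ 467.7 -361.8] [21.6 57.3] 87.6 208 z 84.1
scene
marble z 0.0011645661174997657
obj [199. 106.] [ 465.  -361.8] [ 28.8 100.6] 87.6 439 z 46.1
obj [276. 200.] [567.1  23.6] [223.5 404.7] 5.5 7396 z 39.1
obj [211. 213.] [737.3 -27.4] [24.9 77.7] 0.1 273 z 55.1
obj [386. 244.] [492.  373.6] [86.2 52.5] 0.1 583 z 63.3
obj [269. 255.] [716.6 159.9] [ 65.  121.4] 0.5 254 z 14.9
board [ 562.8 -112.7] [518.  223.5] 86.8 3826 z 40.9
scr 0.015 [ 465.  -361.8] [ 28.8 100.6] 87.6 181 z 27.4
scr 0.07 [ 466.3 -361.3] [22.1 58.8] 89.0 129 z 84.5
```

```bash
cat >> h.py <<'E'
A=np.radians(5.5); C0=np.array([.5690,.0238])
ex=np.array([np.cos(A),np.sin(A)]); ey=np.array([-np.sin(A),np.cos(A)])
loc=lambda p:((np.asarray(p)[:2]-C0)@np.array([ex,ey]).T)
wor=lambda a,b:C0+a*ex+b*ey
def ori(deg): # deg: yaw of scraper x axis
    a=np.radians(deg); y=np.array([-np.sin(a),np.cos(a),0]); z=np.array([0,0,-1.]); return np.stack([np.cross(y,z),y,z],1)
SC=np.array([.4662,-.3618]); SY=-2.2; ZG=.038
E
python3 - <<'E'
from rig import robot
from h import *
for c in [(624.3,-5.6),(596.3,63.7),(564.7,-5.5),(534.4,57.3),(523,-12.1)]: print((loc(np.array(c)/1000)*1000).round(1))
robot.goto([*SC,.18],ori(SY))
T=np.eye(4);T[:3,:3]=robot.read_tcp_rot();T[:3,3]=robot.read_position()
p,d=robot.grab_frame("wrist");ci=robot.camera_info("wrist")
cv2.imwrite("pics/w1.png",p[:,:,::-1])
P=cloud(d,ci,np.linalg.inv(T@ci['T_tool_cam']))
x,y,z=P[...,0],P[...,1],P[...,2]
n=(x>.38)&(x<.56)&(y<-.3)&(y>-.43)&(d>0)
for lo,hi in((.015,.04),(.07,.1)): print(rect(n&(z>lo)&(z<hi),P,0))
print(robot.read_t(),robot.read_position(),robot.read_force())
E
```

```text
[ 52.2 -34.6]
[31.  37.1]
[ -7.1 -28.8]
[-31.2  36.7]
[-49.2 -31.3]
(array([ 465.2, -362.6]), array([26. , 98.8]), 88.9, np.int64(594), 'z', np.float64(27.5))
(array([ 465. , -362.6]), array([20., 59.]), 89.0, np.int64(1255), 'z', np.float64(85.3))
1.3833 [ 0.4659371  -0.36258215  0.18013552] [-0.59899012  0.51257435 -0.02195748]
```

View pics/w1.png

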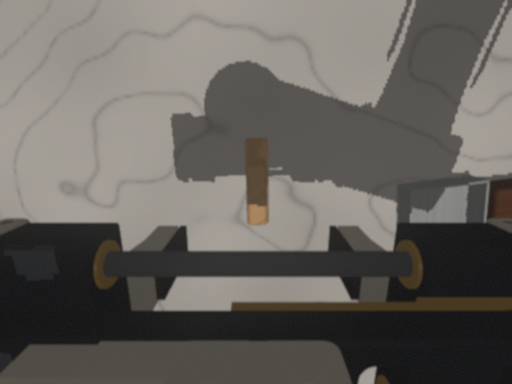

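The wrist view shows the scraper at pixel (257,180). It measures (465,-363) mm, 20x59 mm at the top, which matches the given sizes. Grasping it now.

```bash
cat >> h.py <<'E'
SC=np.array([.4653,-.3624]); SY=-1.3
E
python3 - <<'E'
from rig import robot
from h import *
robot.servo_line([*SC,.18],ori(SY),speed=.05)
robot.servo_line([*SC,ZG],speed=.1)
print(robot.read_position(),robot.read_force())
robot.move_gripper(0.0)
print(robot.read_grip_width()*88,robot.read_position(),robot.read_force())
robot.servo_line([*SC,ZG+.07],speed=.1)
print(robot.read_grip_width()*88,robot.read_position(),robot.read_force(),robot.read_t())
s=wor(-.038,.085)
robot.goto([*s,ZG+.100],ori(5.5))
p,d=robot.grab_frame("scene");cv2.imwrite("pics/s2.png",cv2.resize(p[:,:,::-1],None,fx=1.5,fy=1.5))
print(robot.read_position(),robot.read_t())
E
```

```text
[ 0.46573154 -0.36257464  0.03863944] [-0.43257419  0.41989956 -0.19112395]
20.022796528541814 [ 0.4652719  -0.36237876  0.03792536] [-0.28410782 -0.967976   -0.48641908]
19.65347235885292 [ 0.46483592 -0.36211907  0.1073956 ] [ 0.18173019 -0.49849495 -1.82257518] 5.1167
[0.52310989 0.10388344 0.13783496] 6.8917
```

View pics/s2.png

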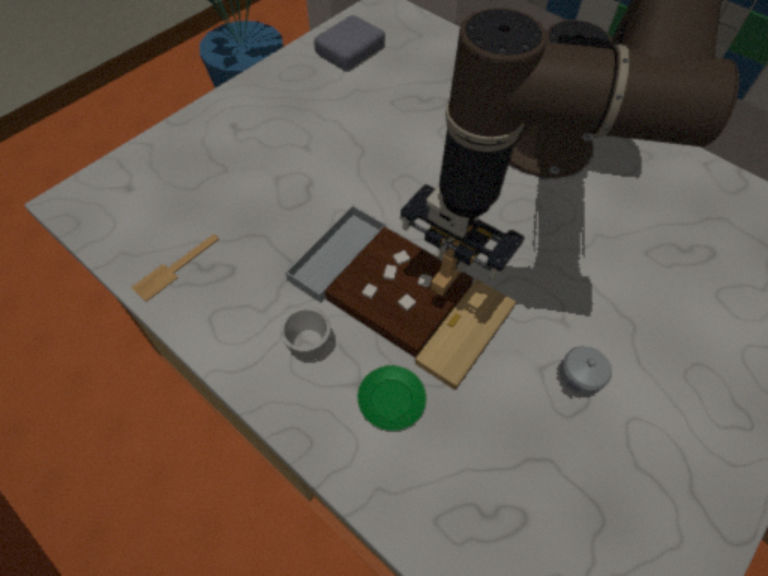

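The scraper is held over the +y end of the board, about pixel (447,270). Sweeping the first lane.

Run:
```python
from rig import robot
from h import *
H=ZG+.0418
s=wor(-.038,.085); e=wor(-.038,-.142)
robot.servo_line([*s,H+.005],speed=.08); print(robot.read_force())
robot.servo_line([*s,H],speed=.03); print(robot.read_position(),robot.read_force())
robot.servo_line([*e,H],speed=.08); print(robot.read_position(),robot.read_force())
robot.servo_line([*e,H+.06],speed=.12)
s=wor(.042,.085)
robot.servo_line([*s,H+.06],speed=.25)
for n in("scene","top"):
  p,d=robot.grab_frame(n);cv2.imwrite(f"pics/{n}3.png",cv2.resize(p[:,:,::-1],None,fx=1.5,fy=1.5))
print(robot.read_t())
```

```text
[ 0.24431083  0.08496185 -1.6285857 ]
[0.52299308 0.10477005 0.07982364] [-0.00886228 -0.25897228 -1.08245851]
[ 0.54479467 -0.12101034  0.07981033] [ 0.15645077  0.28475183 -1.64969468]
12.875
```

View pics/scene3.png

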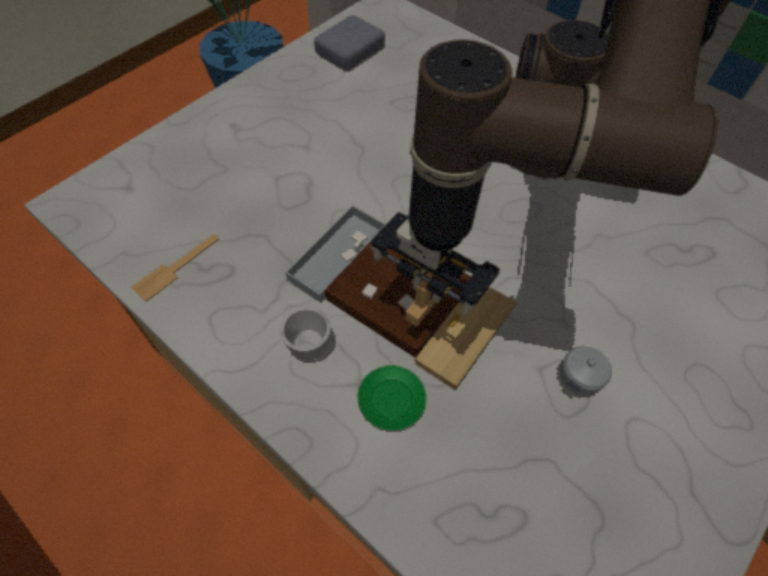

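View pics/top3.png

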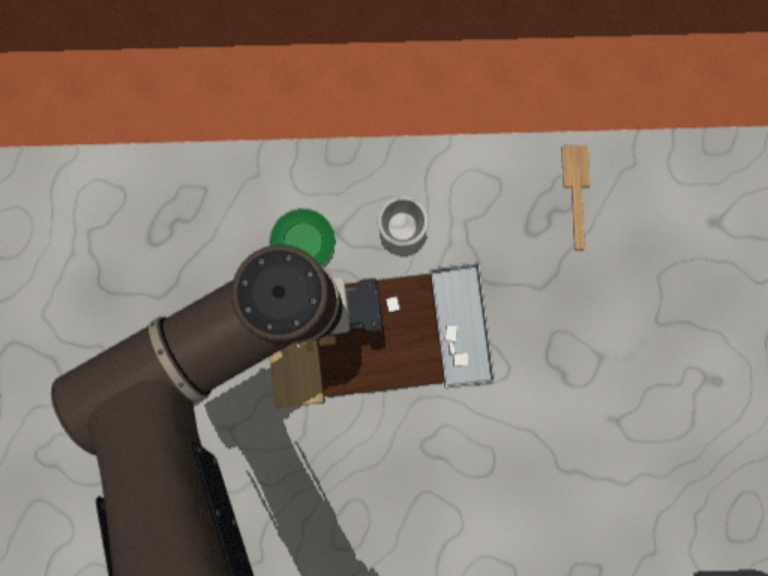

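Three chips are in the tray (top pixels ~452,333; 452,349; 460,359). One is still visible on the board at (393,304), and the other is at scene pixel (406,302). Sweeping the second lane.

Run:
```python
from rig import robot
from h import *
H=ZG+.0418
s=wor(.042,.085); e=wor(.042,-.142)
robot.servo_line([*s,H+.005],speed=.08)
robot.servo_line([*s,H],speed=.03); print(robot.read_position(),robot.read_force())
robot.servo_line([*e,H],speed=.08); print(robot.read_position(),robot.read_force())
robot.servo_line([*e,H+.06],speed=.12)
robot.goto([*SC,ZG+.10],ori(SY))
T=np.eye(4);T[:3,:3]=robot.read_tcp_rot();T[:3,3]=robot.read_position()
for n in("scene","top"):
  p,d=robot.grab_frame(n);cv2.imwrite(f"pics/{n}4.png",cv2.resize(p[:,:,::-1],None,fx=1.5,fy=1.5));np.savez(f"{n}4.npz",p=p,d=d)
p,d=robot.grab_frame("wrist");cv2.imwrite(f"pics/w4.png",p[:,:,::-1])
print(robot.read_grip_width()*88,robot.read_position(),robot.read_t())
```

```text
[0.6025777  0.11240009 0.07979212] [-0.37580862 -0.52391215 -1.64798196]
[ 0.62440939 -0.11334639  0.07980153] [ 0.79222226 -0.17130315 -1.92032607]
19.978109492821023 [ 0.46631599 -0.36147842  0.13790793] 18.9417
```

View pics/top4.png

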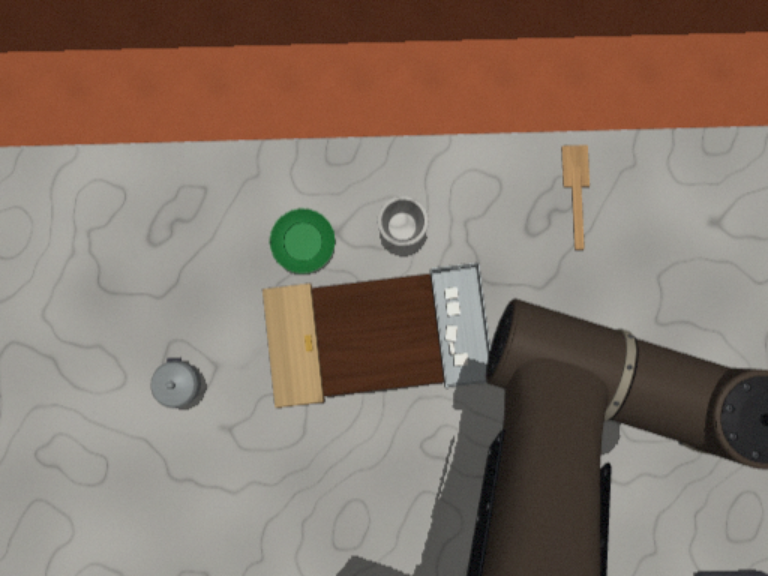

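View pics/scene4.png

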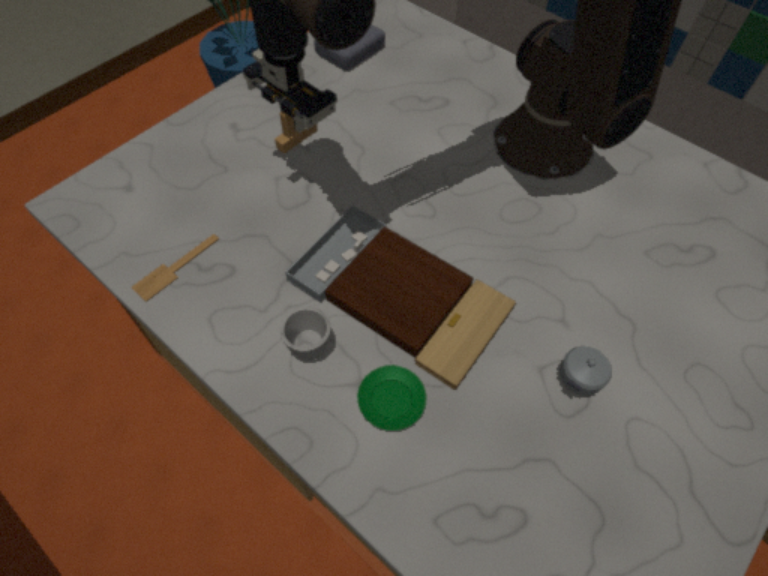

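The board is clear and all five chips lie in the tray (top pixels x≈451-460, y≈292-360). Setting the scraper back now.

Run:
```python
from rig import robot
from h import *
robot.servo_line([*SC,ZG+.006],speed=.1)
robot.dwell(.3)
robot.servo_line([*SC,ZG+.0003],speed=.02)
robot.dwell(.3)
print(robot.read_position(),robot.read_force())
robot.move_gripper(0.6); robot.dwell(.3)
robot.servo_line([*SC,.18],speed=.1)
robot.dwell(.2)
T=np.eye(4);T[:3,:3]=robot.read_tcp_rot();T[:3,3]=robot.read_position()
p,d=robot.grab_frame("wrist");ci=robot.camera_info("wrist")
cv2.imwrite("pics/w5.png",p[:,:,::-1])
P=cloud(d,ci,np.linalg.inv(T@ci['T_tool_cam']))
x,y,z=P[...,0],P[...,1],P[...,2]
n=(x>.38)&(x<.56)&(y<-.3)&(y>-.43)&(d>0)
for lo,hi in((.015,.04),(.07,.1)): print(rect(n&(z>lo)&(z<hi),P,0))
robot.goto([.271,-.618,.227],ori(SY+20))
for k in("scene","top"):
  p,d=robot.grab_frame(k);cv2.imwrite(f"pics/{k}5.png",cv2.resize(p[:,:,::-1],None,fx=1.5,fy=1.5))
  P=cloud(d,robot.camera_info(k));x,y,z=P[...,0],P[...,1],P[...,2]
  print(k,rect((x>.3)&(x<.6)&(y<-.25)&(y>-.5)&(z>.07)&(z<.1),P,0))
  if k=="top":
    g=cv2.resize(p[160:270,160:345,::-1],None,fx=4,fy=4,interpolation=cv2.INTER_CUBIC);cv2.imwrite("pics/zoom5.png",g)
    m=((x>.4)&(x<.7)&(y>-.2)&(y<.13)&(p.min(-1)>165)).astype(np.uint8)
    k_,L,S,C=cv2.connectedComponentsWithStats(m)
    for i in range(1,k_):
      if S[i,4]>15: print(C[i].round(),S[i,4],(loc(P[L==i].mean(0))*1000).round(),np.percentile(z[L==i],[5,50,95]).round(3))
print(robot.read_t())
```

```text
[ 0.46527148 -0.36239469  0.03827242] [ 0.65968289  0.44531    -1.51004038]
(array([ 465.2, -361.5]), array([26. , 98.9]), 88.9, np.int64(602), 'z', np.float64(27.4))
(array([ 465. , -361.6]), array([20., 59.]), 89.0, np.int64(1250), 'z', np.float64(85.3))
scene (array([ 465.5, -360.6]), array([23.1, 62.5]), 88.5, np.int64(132), 'z', np.float64(84.6))
top (array([ 467.8, -361.1]), array([57.4, 21.1]), 0.5, np.int64(206), 'z', np.float64(84.3))
[300. 195.] 54 [  62. -146.] [0.007 0.01  0.014]
[302. 205.] 68 [  33. -146.] [0.007 0.01  0.014]
[301. 221.] 65 [ -12. -137.] [0.006 0.01  0.014]
[301. 232.] 16 [ -41. -133.] [0.018 0.024 0.027]
[307. 239.] 67 [ -63. -149.] [0.005 0.011 0.014]
25.275
```

View pics/zoom5.png

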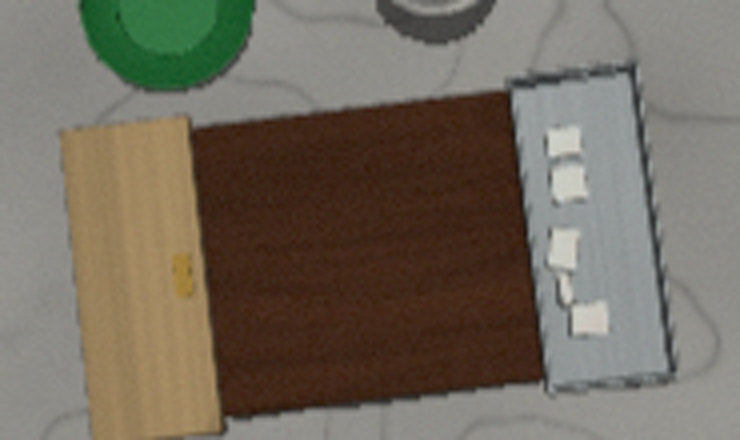

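View pics/scene5.png

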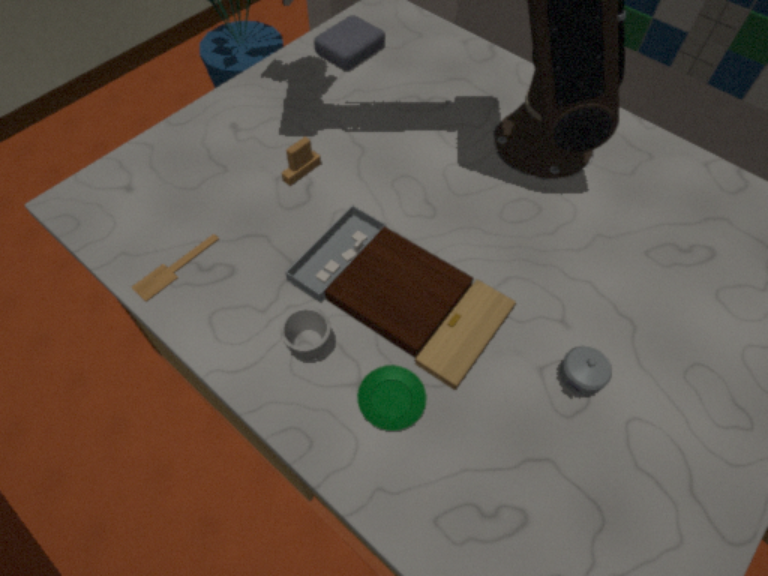

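The zoom shows the board empty and five chips in the tray. One of them, at zoom pixel (565,288), stands on edge below the rim. The scraper stands upright where it was, and the bystanders look unmoved.

```bash
python3 -c "
from rig import robot
print(robot.job_done(),robot.read_t())"
```

```text
the job is handed in; nothing more can be done
the job is handed in; nothing more can be done
```

The job is done and handed in. I swept all five chips into the steel tray with the scraper in two passes, then stood the scraper back upright on the marble.

- **Chips:** the last pictures show the board empty and all five chips inside the tray. Four lie flat, and one stands on its edge at about 24–27 mm, below the 32 mm rim. No picture or force reading showed anything but the scraper touching them.
- **Scraper:** the wrist camera puts it about 1 mm from where it started, at the same angle. The fixed cameras agree to within about 2 mm.
- **Mortar, sugar bowl and saucer:** they look unmoved in the before and after pictures. I did not measure their positions.
- **Limits:** the clock read about 25.3 s of the 64 s allowed just before hand-in. Every wrist force I read, at the points I checked, was under about 2 N.

No check failed.

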